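Spray the applicator ball, then hold its tray level over the inspection pad

TASK

The loose steel ball on the orange-handled tray has to be sanitised and then inspected: leave the tray standing where it is, press the red head of the fixed blue spray bottle fully down for a moment and let it spring back up. Then lift the tray by its orange handle and carry it, with the ball staying in its pocket, to the white light pad in front of the inspection camera. Finish while still holding it in the gripper, level and still, with the tray's underside about 10 cm above the middle of the pad; do not set it down, and leave the other bottles and things where they are.

Things in the scene. Friction and masses are not known exactly. Their poses are not given: they have to be found in the camera images.
- station: blue spray bottle (66 mm across) fixed upright in a steel foot 100 x 100 x 8 mm on the table. Origin: underside of the foot, on the bottle's axis; z up; the spout points along its -x, towards the tray, whose centre stands 145 to 165 mm along -x, up to 20 mm to either side.
- cap (a joint): sprung red pump head on top of the blue bottle: 0 = up, 0.010 m = fully down on its stop. Slides straight down; about 3 N to start it, 8 N at the stop; springs back when let go.
- cap_top (a point): middle of the flat top of the red pump head (round, 40 mm across, 20 mm tall; a 12 mm wide spout sticks out 46 mm from its axis towards the station's -x). 162 mm above the table when up; moves with the head.
- tray: loose aluminium tray 130 (its x) x 90 (its y) mm, floor 4 mm thick, edge 12 mm high, mass about 0.2 kg without the ball, with an orange arch handle over its middle. Origin: centre of the underside; z up.
- tray_grip (a point): middle of the handle's straight level bar, 75 mm above the tray's underside. The bar runs along the tray's x, 116 mm long, 14 mm wide (tray y, the way to pinch it) and 16 mm tall, on two posts at its ends; free space below the bar down to the ball's top, 33 mm under the bar.
- tray_pocket (a point): centre of the ball when it rests in the middle of its pocket, 19 mm above the tray's underside and right below the bar's middle. The pocket is a black ring on the tray floor, 28 mm inside, 36 mm outside, 3 mm high; the ball can roll about 5 mm in it and climbs out if the tray tips beyond about 35 degrees or is jerked.
- ball_center (a point): centre of the loose steel ball, 30 mm across, 0.11 kg, lying in the pocket.
- pad: fixed black light pad 150 x 150 mm, 20 mm high, with a white top 130 x 130 mm. Origin: centre of its underside; z up. On its +x side, from 150 mm off the centre, a grey inspection camera on a post, 170 mm high, looks back over the pad.
- pad_top (a point): middle of the pad's white top, 20 mm above the table.
- amber_mid: bystander: amber bottle with a white cap, 60 mm across, 170 mm tall, at the back in the middle. Origin: centre of the underside.
- amber_side: bystander: amber bottle with a white cap, 60 mm across, 170 mm tall, at one side. Origin: centre of the underside.
- clear_side: bystander: empty clear bottle with a blue cap, 68 mm across, 190 mm tall, at one side. Origin: centre of the underside.
- jar: bystander: amber jar with a white lid, 47 mm across, 56 mm tall, beside the spray bottle. Origin: centre of the underside.
- vial: bystander: small amber bottle with a black cap, 40 mm across, 75 mm tall, beside the light pad. Origin: centre of the underside.
- eraser: bystander: tan rubbing block 60 x 35 x 22 mm lying in the middle, in front of the amber bottle at the back. Origin: centre of the underside.
Not all that is in view belongs to the job. Leave any green look-alike of the station alone. Leave any pink or purple look-alike of the tray alone.

How it is judged:
By the outcome, as a careful person would: the job done as asked, in the order asked, and still so for the second after the job is handed in, while the arm keeps its last pose, push and grip.
It also fails if it takes over 67 s, if anything falls off the work surface, if the arm or the gripper's body presses on something with over 40 N, if the wrist force passes 120 N, or if a joint passes its speed limit or range.

ROBOT

A 6-joint arm with a two-finger parallel gripper is mounted at the origin on the work surface. World frame = base frame: x ahead of the robot, y to its left, z up, the work surface at z = 0. Lengths are in m, angles in rad, forces in N, time in s.
With the tool pointing down it reaches from about 0.35 to 0.775 m from the base axis. Payload 5.5 kg.
Tool frame: the origin (TCP) lies midway between the tips of the shut fingers; the grasp point (between the pads) lies 19 mm behind it (env.hold_point_z is the distance from the TCP to the grasp point, in m); z points along the fingers, y is the line along which they close (so a half turn about z gives the same grasp; the last joint's range is limited). The gripper opens to 85 mm and grips with 20 to 120 N. Pads are 22 mm wide; open, the fingers measure 114 mm over their backs; the gripper's body (76 mm by 85 mm) begins 54 mm behind the grasp point. The pads swing forward as they close: fully open they stand 13 mm farther back than shut.
Start: joints at [1.128, 0.313, 0.046, 1.304, 0, 1.431], TCP at [0.171, 0.549, 0.231] pointing down, gripper open.
Joint ranges: [-2.76, 2.76], [-0.86, 1.69], [-1.03, 1.26], [-2.2, 2.34], [-1.47, 1.5], [-3.14, 3.14]. Speed limits (rad/s): [2.57, 2.57, 3.14, 3.14, 3.14, 3.14].

INTERFACE

Orientations are given as a unit quaternion [w, x, y, z].
In Python, from workcell import env, read_camera gives the robot as it stands. The module is installed in compiled form; this text tells all that it offers.
- The arm moves only by the tool carry_out, never from a script. Its argument "moves" is a list of rows, each an object of numbers: "tx", "ty", "tz": the shift along the world's x, y, z in cm; "wx", "wy", "wz": the turn, a rotation vector about the world's x, y, z in rad; "claw": the closure, from -1 (fully open) to 1 (shut). A call has 1 to 8 rows; each row shifts and turns the commanded pose from where the row before left it; what a row does not reach is not made up. A row lasts 1/8 s, in which the tool goes at most 62.5 mm and 10.7 degrees, less where a joint would pass 70% of its speed; a pose out of reach is approached as far as the arm can. A call is refused whole if a number of a shift passes 6.25 or a number of a turn 0.188, either way. A call with a gripper value outside its range is refused whole. The fingers move at their own pace and stop on an object; "newtons" is the grip in N (left out, the last holds). Time passes only in rows, so rows that do not move let the fingers close. It gives the time, the measured TCP pose, the force, the opening and the grip force at its end, in the units of the state.
- env.get_state(): the state, without advancing time (a new reading comes with each control period).
- read_camera(name): name is "scene" or "top"; returns a dict with "image" (480x640x3 uint8, blue, green, red), "z_map" (480x640 float32, m along the optical axis (not along the pixel's ray), 0 where there is no reading), "fx", "fy", "cx", "cy" (pixels), "camera_from_world" (4x4, takes a point from world to camera coordinates). Camera axes: x right, y down, z forward; pixel columns grow to the right and rows downward; lengths in m; the calibration is good to about 2 mm. A picture is of the moment at which its call begins.
- env.hand_in(): hands the job in; it is judged then, once.
The state is a dict: "clock": time; "joint_pos": joint angles; "qvel": joint speeds; "tau": joint torques, N m; "tcp_pos": TCP position; "orientation": TCP orientation; "wrist_force": force on the tool from outside, world axes, zero at the start; "ft_torque": the same for the moment, N m; "finger_gap": finger opening in m; "grip_force": force on a finger pad.
Only numpy, scipy, OpenCV 4.12 (cv2) and the standard library are available. Lean on these libraries where they do the work, as an engineer would, in place of code of your own. Each camera call takes 0.05 s, during which the arm holds its last target. There are 200 camera calls.

## Working session

There is one attempt and no reset: what is moved stays moved. The work goes in short steps, Python scripts to look and compute and a tool call to move; the robot and the scene stay as the last step left them, time stands still between calls to the robot, and variables do not carry over. Pictures are saved under pics/ and viewed, at most 10 in all, crops included, and the job is handed in when it is done.

Besides the shell and the picture viewer there is one more tool, called after "Call:" by a JSON object that holds its "op" and its "data". carry_out: Moves the arm, as the interface text tells. Its arguments: {"type":"object","properties":{"moves":{"type":"array","items":{"type":"object","properties":{"tx":{"type":"number"},"ty":{"type":"number"},"tz":{"type":"number"},"wx":{"type":"number"},"wy":{"type":"number"},"wz":{"type":"number"},"claw":{"type":"number"}}}},"newtons":{"type":"number"}},"required":["moves"]}

```bash
mkdir -p pics; cat > h.py <<'E'
import numpy as np, cv2
from workcell import env, read_camera
def cloud(c):
    z=c["z_map"]; v,u=np.mgrid[:480,:640]
    P=np.stack([(u-c["cx"])/c["fx"]*z,(v-c["cy"])/c["fy"]*z,z,np.ones_like(z)],-1)
    W=P@np.linalg.inv(c["camera_from_world"]).T
    W=W[...,:3]; W[z==0]=np.nan; return W
E
python3 - <<'E'
from h import *
for n in("scene","top"):
    c=read_camera(n); cv2.imwrite(f"pics/{n}0.png",c["image"]); np.savez(f"{n}0.npz",**c)
    print(n,c["fx"],c["cx"],c["cy"],np.linalg.inv(c["camera_from_world"]).round(3).tolist(),(c["z_map"]>0).mean())
print(env.get_state(),env.hold_point_z)
E
```

```text
scene 477.09194980230353 315.1593591766051 246.7529590690905 [[0.434, 0.596, -0.675, 1.323], [0.901, -0.289, 0.325, -0.348], [-0.001, -0.749, -0.662, 0.845], [0.0, 0.0, 0.0, 1.0]] 0.995947265625
top 481.5613991734797 320.7029154906899 241.38378333254119 [[-0.019, -0.998, 0.066, 0.506], [-1.0, 0.02, 0.016, -0.008], [-0.018, -0.066, -0.998, 1.393], [0.0, 0.0, 0.0, 1.0]] 0.9961197916666666
{'clock': 0.1, 'joint_pos': array([1.12840188e+00, 3.13917655e-01, 4.51041275e-02, 1.30359038e+00,
       2.77377830e-05, 1.43118091e+00]), 'qvel': array([ 7.81606284e-05, -2.67963748e-03,  3.34438819e-03, -9.13270167e-04,
       -1.67845641e-04,  2.45476330e-03]), 'tau': array([ 3.49883361e-03, -4.81724167e+01,  2.99243653e+01,  1.27109824e-02,
       -7.71286949e-06,  5.03244252e-06]), 'tcp_pos': array([0.17126771, 0.54843592, 0.2305071 ]), 'orientation': array([-2.43905836e-04,  1.50811864e-01,  9.88562156e-01, -7.66018299e-04]), 'wrist_force': array([ 0.30313836,  0.11843468, -1.02958816]), 'ft_torque': array([0.016168  , 0.02272737, 0.00196313]), 'grip_force': 0.0, 'finger_gap': 0.08526233492410779} 0.0187
```

View pics/scene0.png

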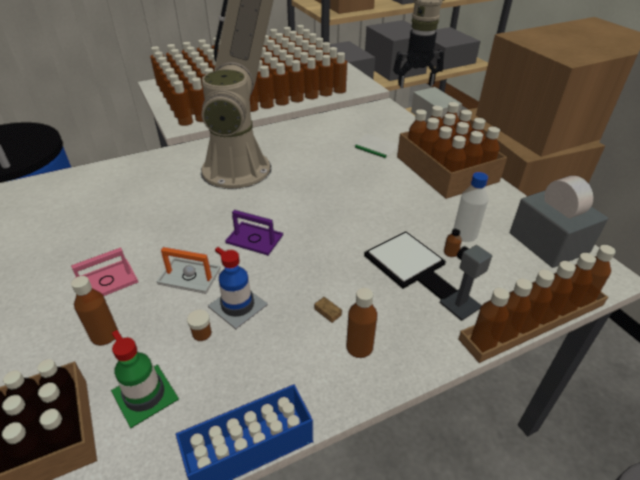

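View pics/top0.png

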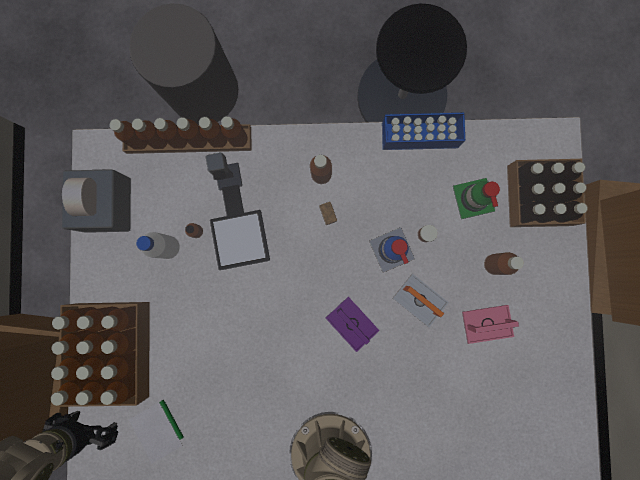

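The scene view shows the blue bottle with its red head at (232,262) and the orange-handled tray at (188,265). The pad is at (405,258). The top view shows the red head at (399,246), the orange bar at (424,298) and the pad at (240,240).

Possible mix-ups, by scene pixel:
- **Red head:** blue bottle (232,262) or green bottle (124,350). I choose the blue one.
- **Tray:** orange (188,265), pink (103,270) or purple (254,230). I choose the orange one.

```bash
cat > m.py <<'E'
from h import *
C={n:dict(np.load(f"{n}0.npz")) for n in("scene","top")}
def ray(c,u,v,h):
    T=np.linalg.inv(c["camera_from_world"]); d=T[:3,:3]@[(u-c["cx"])/c["fx"],(v-c["cy"])/c["fy"],1]
    return T[:3,3]+d*(h-T[2,3])/d[2]
roi={"scene":(140,235,270,325),"top":(365,225,455,330)}
for n,c in C.items():
    W=cloud(c); hsv=cv2.cvtColor(c["image"],cv2.COLOR_BGR2HSV); H,S,V=cv2.split(hsv)
    a,b,x,y=roi[n]; R=np.zeros((480,640),bool); R[b:y,a:x]=1
    red=R&((H<5)|(H>174))&(S>150)&(V>70); ora=R&(H>=6)&(H<18)&(S>140)&(V>90)
    for nm,m,lo,hi in(("redtop",red,.152,.175),("orangebar",ora,.062,.1)):
        k=m&(W[...,2]>lo)&(W[...,2]<hi); p=W[k]
        v,u=np.nonzero(m)
        print(n,nm,m.sum(),k.sum(),"px",u.mean().round(1),v.mean().round(1))
        if len(p)>5:
            r=cv2.minAreaRect((p[:,:2]*1000).astype(np.float32)); print("  mean",p.mean(0).round(4),"rect mm",np.round(r[0],1),np.round(r[1],1),round(r[2],1),"z",np.percentile(p[:,2],[5,50,95]).round(4))
    # pad white top
    q=np.zeros((480,640),np.uint8)
    x0=(195,205,285,275) if n=="top" else (355,225,455,305)
    q[x0[1]:x0[3],x0[0]:x0[2]]=1
    dark=((V<60)&(q>0)).astype(np.uint8)
    cs,hr=cv2.findContours(dark,cv2.RETR_CCOMP,cv2.CHAIN_APPROX_NONE)
    hol=[cc for cc,hh in zip(cs,hr[0]) if hh[3]>=0 and cv2.contourArea(cc)>300]
    for cc in hol:
        P=np.array([ray(c,*t[0],.02)[:2] for t in cc])*1000
        print(n,"pad white",cv2.minAreaRect(P.astype(np.float32)))
    print(n,"table z",np.nanmedian(W[300:400,200:280,2]) )
s=C["scene"]["image"][225:335,130:290]; t=C["top"]["image"][220:335,350:510]
cv2.imwrite("pics/crop.png",np.hstack([cv2.resize(s,(400,290),interpolation=2),cv2.resize(t,(400,290),interpolation=2)]))
E
python3 m.py
```

```text
scene redtop 266 237 px 228.3 257.5
  mean [ 0.5739 -0.1915  0.161 ] rect mm [ 563.5 -189.3] [58.9 35.2] 1.7 z [0.154  0.162  0.1648]
scene orangebar 457 318 px 184.9 258.3
  mean [ 0.4323 -0.2642  0.0794] rect mm [ 429.4 -264.7] [114.3  13.9] 49.0 z [0.0694 0.0813 0.0857]
scene table z 0.0014143652243762128
top redtop 145 143 px 400.3 249.5
  mean [ 0.5628 -0.1907  0.1603] rect mm [ 558.5 -188.2] [57.7 36.5] 2.4 z [0.156  0.1603 0.1644]
top orangebar 227 212 px 423.8 300.5
  mean [ 0.4255 -0.264   0.0822] rect mm [ 424.8 -264.5] [115.8  14.1] 50.0 z [0.0774 0.0824 0.0868]
top pad white ((608.5330810546875, 248.76535034179688), (137.45309448242188, 138.1905975341797), 9.846375465393066)
top table z -0.0003681688257222149
```

View pics/crop.png

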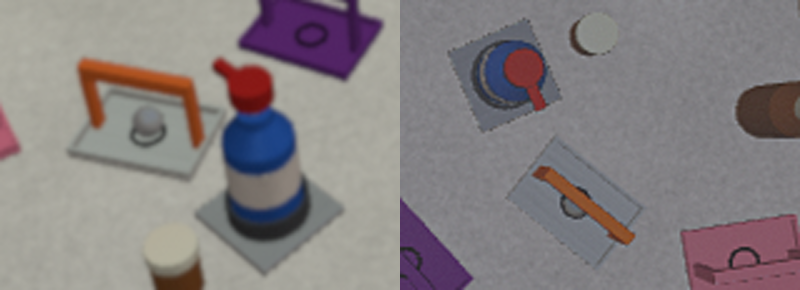

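The crop confirms both choices. The bare ball lies under the orange bar, and the red head sits on the blue bottle with its spout toward that tray.

```bash
cat > m2.py <<'E'
from m import *
print("-----")
for n,c in C.items():
    W=cloud(c); H,S,V=cv2.split(cv2.cvtColor(c["image"],cv2.COLOR_BGR2HSV))
    a,b,x,y=roi[n]; R=np.zeros((480,640),bool); R[b:y,a:x]=1
    red=R&((H<5)|(H>174))&(S>150)&(V>70); ora=R&(H>=6)&(H<18)&(S>140)&(V>90)
    # project every red pixel near top height onto z=.162, distance transform in mm grid
    def plane(m,h): return np.array([ray(c,u,v,h)[:2] for v,u in zip(*np.nonzero(m))])*1000
    P=plane(red&(W[...,2]>.1585),.162) if n=="scene" else plane(red,.162)
    ctr=P.mean(0); g=np.zeros((160,160),np.uint8)
    for p in P: cv2.circle(g,tuple(np.round(p-ctr+80).astype(int)),2,255,-1)
    D=cv2.distanceTransform(g,cv2.DIST_L2,5); k=D>D.max()-.7; vv,uu=np.nonzero(k)
    print(n,"head",np.array([uu.mean(),vv.mean()])-80+ctr,"r",D.max(),"spout far",P[np.argmax(np.linalg.norm(P-(np.array([uu.mean(),vv.mean()])-80+ctr),axis=1))])
    P=plane(ora&(W[...,2]>.079),.083); print(n,"bar",cv2.minAreaRect(P.astype(np.float32)),P.mean(0))
    k=(V>120)&(S<60)&(np.abs(W[...,2]-.02)<.008)&(np.hypot(W[...,0]-.61,W[...,1]-.249)<.1)
    k=cv2.morphologyEx(k.astype(np.uint8),cv2.MORPH_OPEN,np.ones((3,3)))
    P=plane(k,.02); print(n,"pad",k.sum(),cv2.minAreaRect(P.astype(np.float32)),P.mean(0))
E
python3 m2.py | sed -n '/-----/,$p'
```

```text
-----
scene head [ 576.65267214 -189.26501964] r 17.181398 spout far [ 538.48021338 -204.76358417]
scene bar ((431.0845642089844, -265.13287353515625), (114.13035583496094, 16.06812858581543), 49.975341796875) [ 430.45784796 -264.6181068 ]
scene pad 1767 ((610.4069213867188, 249.35888671875), (131.28929138183594, 130.99993896484375), 9.60454273223877) [612.44208639 248.42622678]
top head [ 541.32970975 -199.24151219] r 5.3938 spout far [ 587.08315083 -180.2161658 ]
top bar ((424.9953918457031, -264.0694274902344), (115.13733673095703, 13.570569038391113), 49.6730842590332) [ 424.62663781 -264.91318769]
top pad 1957 ((607.5711059570312, 249.37432861328125), (128.71511840820312, 128.18226623535156), 9.83815860748291) [607.63723451 249.48080838]
```

```bash
cat > m3.py <<'E'
from m import *
print("-----")
for n,c in C.items():
    a,b,x,y=roi[n]; im=cv2.resize(c["image"][b:y,a:x],None,fx=8,fy=8,interpolation=cv2.INTER_CUBIC)
    H,S,V=cv2.split(cv2.cvtColor(im,cv2.COLOR_BGR2HSV)); red=(((H<5)|(H>174))&(S>150)&(V>60)).astype(np.uint8)
    D=cv2.distanceTransform(red,cv2.DIST_L2,5); vv,uu=np.nonzero(D>D.max()-1)
    u,v=(uu.mean()-3.5)/8+a,(vv.mean()-3.5)/8+b
    print(n,u,v,"r px",D.max()/8, ray(c,u,v,.162), ray(c,u,v,.152))
E
python3 m3.py | sed -n '/-----/,$p'
```

```text
-----
scene 229.8125 258.4732142857143 r px 8.238374 [ 0.5823431  -0.19029832  0.162     ] [ 0.57149388 -0.18799673  0.152     ]
top 404.8645833333333 259.46875 r px 1.799225 [ 0.53692781 -0.20127283  0.162     ] [ 0.53718065 -0.20284507  0.152     ]
```

```bash
sed -i 's/red=(((H<5).*astype(np.uint8)/b_,g_,r_=[q.astype(int) for q in cv2.split(im)]; red=((r_-np.maximum(b_,g_)>50)\&(g_<b_+25)).astype(np.uint8)/' m3.py
cat >> m3.py <<'E'
    if n=="top":
        print(np.array2string(C["top"]["image"][246,390:412]))
        cs,_=cv2.findContours(red,0,1); k=max(cs,key=cv2.contourArea)[:,0]; P=np.array([ray(c,(q[0]-3.5)/8+a,(q[1]-3.5)/8+b,.162)[:2] for q in k])*1000
        e=np.array([-.926,-.37]); s=P@e; t=P@[-e[1],e[0]]; print("along spout",s.min(),s.max(),"across",t.min(),t.max(), "centre",(s.min()+20)*e+(t.min()+t.max())/2*np.array([-e[1],e[0]]))
E
python3 m3.py | sed -n '/-----/,$p'
```

```text
-----
scene 229.875 258.0208333333333 r px 8.375 [ 0.58105784 -0.18974048  0.162     ] [ 0.57018981 -0.18743071  0.152     ]
top 399.1666666666667 246.45833333333334 r px 7.2664733 [ 0.57040047 -0.18779049  0.162     ] [ 0.57092528 -0.18925318  0.152     ]
[[122  73  48]
 [ 68  53  63]
 [ 47  47 123]
 [ 50  49 128]
 [ 50  51 125]
 [ 51  51 124]
 [ 49  50 123]
 [ 51  51 124]
 [ 52  52 125]
 [ 53  52 125]
 [ 52  50 123]
 [ 55  53 126]
 [ 52  49 123]
 [ 51  51 124]
 [ 54  52 124]
 [ 53  52 125]
 [ 48  50 133]
 [ 55  44  72]
 [102  85  73]
 [ 80  77  76]
 [125 124 124]
 [134 131 132]]
along spout -477.6292636989448 -413.9189204009384 across 365.7275693379554 404.1744842664729 centre [ 566.1965781  -187.14182325]
```

Call:
{"op": "carry_out", "data": {"moves": [{"tx": 2.5, "ty": -4.6, "tz": 1, "wz": 0.146, "claw": 1}, {"tx": 2.5, "ty": -4.6, "tz": 1, "wz": 0.146, "claw": 1}, {"tx": 2.5, "ty": -4.6, "tz": 1, "wz": 0.146, "claw": 1}, {"tx": 2.5, "ty": -4.6, "tz": 1, "wz": 0.146, "claw": 1}, {"tx": 2.5, "ty": -4.6, "tz": 1, "wz": 0.146, "claw": 1}, {"tx": 2.5, "ty": -4.6, "tz": 1, "wz": 0.146, "claw": 1}, {"tx": 2.5, "ty": -4.6, "tz": 1, "wz": 0.146, "claw": 1}, {"tx": 2.5, "ty": -4.6, "tz": 0, "wz": 0.146, "claw": 1}]}}

```text
invalid input at $.moves[0]: expected keys tx, ty, tz, wx, wy, wz, claw
```

Call:
{"op": "carry_out", "data": {"moves": [{"tx": 2.5, "ty": -4.6, "tz": 1, "wx": 0, "wy": 0, "wz": 0.146, "claw": 1}, {"tx": 2.5, "ty": -4.6, "tz": 1, "wx": 0, "wy": 0, "wz": 0.146, "claw": 1}, {"tx": 2.5, "ty": -4.6, "tz": 1, "wx": 0, "wy": 0, "wz": 0.146, "claw": 1}, {"tx": 2.5, "ty": -4.6, "tz": 1, "wx": 0, "wy": 0, "wz": 0.146, "claw": 1}, {"tx": 2.5, "ty": -4.6, "tz": 1, "wx": 0, "wy": 0, "wz": 0.146, "claw": 1}, {"tx": 2.5, "ty": -4.6, "tz": 1, "wx": 0, "wy": 0, "wz": 0.146, "claw": 1}, {"tx": 2.5, "ty": -4.6, "tz": 1, "wx": 0, "wy": 0, "wz": 0.146, "claw": 1}, {"tx": 2.5, "ty": -4.6, "tz": 0, "wx": 0, "wy": 0, "wz": 0.146, "claw": 1}], "newtons": 40}}

```text
clock: 1.1
tcp_pos: [0.3723, 0.1794, 0.3019]
orientation: [0.001, -0.421, 0.907, -0.0]
wrist_force: [2.0, 1.2, -0.3]
finger_gap: -0.0001
grip_force: 0.0
```

Call:
{"op": "carry_out", "data": {"moves": [{"tx": 2.5, "ty": -4.6, "tz": 0, "wx": 0, "wy": 0, "wz": 0, "claw": 1}, {"tx": 2.5, "ty": -4.6, "tz": 0, "wx": 0, "wy": 0, "wz": 0, "claw": 1}, {"tx": 2.5, "ty": -4.6, "tz": -1, "wx": 0, "wy": 0, "wz": 0, "claw": 1}, {"tx": 2.5, "ty": -4.6, "tz": -1, "wx": 0, "wy": 0, "wz": 0, "claw": 1}, {"tx": 2.5, "ty": -4.6, "tz": -2, "wx": 0, "wy": 0, "wz": 0, "claw": 1}, {"tx": 2.5, "ty": -4.6, "tz": -2, "wx": 0, "wy": 0, "wz": 0, "claw": 1}, {"tx": 2.5, "ty": -4.6, "tz": -2, "wx": 0, "wy": 0, "wz": 0, "claw": 1}, {"tx": 2.5, "ty": -4.6, "tz": -2, "wx": 0, "wy": 0, "wz": 0, "claw": 1}]}}

```text
clock: 2.1
tcp_pos: [0.5719, -0.1886, 0.2002]
orientation: [-0.0, -0.419, 0.908, 0.0]
wrist_force: [-0.3, 0.6, 0.4]
finger_gap: 0.0001
grip_force: 0.0
```

Call:
{"op": "carry_out", "data": {"moves": [{"tx": 0, "ty": 0, "tz": 0, "wx": 0, "wy": 0, "wz": 0, "claw": 1}, {"tx": 0, "ty": 0, "tz": 0, "wx": 0, "wy": 0, "wz": 0, "claw": 1}, {"tx": 0, "ty": 0, "tz": 0, "wx": 0, "wy": 0, "wz": 0, "claw": 1}]}}

```text
clock: 2.48
tcp_pos: [0.5713, -0.186, 0.2022]
orientation: [0.0, -0.42, 0.908, -0.0]
wrist_force: [0.1, 0.5, -0.6]
finger_gap: 0.0002
grip_force: 0.0
```

```bash
python3 - <<'E'
from h import *
s=read_camera("scene"); t=read_camera("top"); print(env.get_state()["tcp_pos"],env.get_state()["wrist_force"])
cv2.imwrite("pics/press.png",np.hstack([cv2.resize(s["image"][190:310,160:290],(400,369),interpolation=2),cv2.resize(t["image"][190:310,340:470],(400,369),interpolation=2)]))
E
```

```text
[ 0.5715154  -0.18610233  0.20247102] [ 0.63159836  0.18376343 -0.22674721]
```

View pics/press.png

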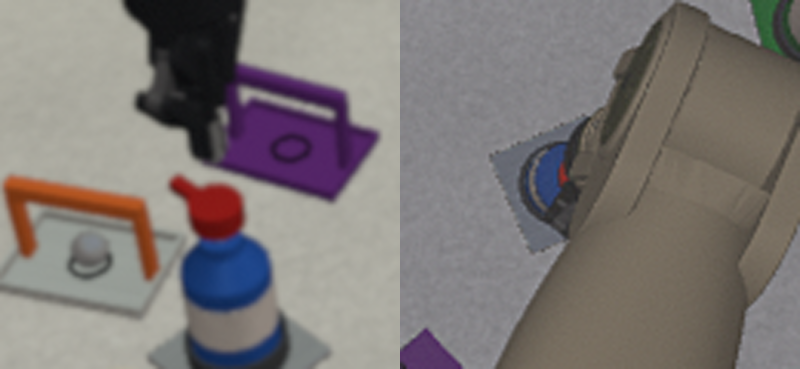

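The crop shows the shut fingertips at about (210,158), right above the red head at (215,200). I'll press down now.

Call:
{"op": "carry_out", "data": {"moves": [{"tx": 0.2, "ty": -0.2, "tz": -2, "wx": 0, "wy": 0, "wz": 0, "claw": 1}, {"tx": 0, "ty": 0, "tz": -1.5, "wx": 0, "wy": 0, "wz": 0, "claw": 1}, {"tx": 0, "ty": 0, "tz": -0.5, "wx": 0, "wy": 0, "wz": 0, "claw": 1}, {"tx": 0, "ty": 0, "tz": -0.3, "wx": 0, "wy": 0, "wz": 0, "claw": 1}, {"tx": 0, "ty": 0, "tz": -0.3, "wx": 0, "wy": 0, "wz": 0, "claw": 1}, {"tx": 0, "ty": 0, "tz": -0.2, "wx": 0, "wy": 0, "wz": 0, "claw": 1}, {"tx": 0, "ty": 0, "tz": 0, "wx": 0, "wy": 0, "wz": 0, "claw": 1}]}}

```text
clock: 3.45
tcp_pos: [0.5733, -0.1887, 0.1542]
orientation: [0.0, -0.419, 0.908, 0.0]
wrist_force: [-3.9, 3.0, 6.3]
finger_gap: -0.0002
grip_force: 3.3
```

Call:
{"op": "carry_out", "data": {"moves": [{"tx": 0, "ty": 0, "tz": -0.2, "wx": 0, "wy": 0, "wz": 0, "claw": 1}, {"tx": 0, "ty": 0, "tz": -0.1, "wx": 0, "wy": 0, "wz": 0, "claw": 1}, {"tx": 0, "ty": 0, "tz": 0, "wx": 0, "wy": 0, "wz": 0, "claw": 1}]}}

```text
clock: 3.82
tcp_pos: [0.5734, -0.1887, 0.152]
orientation: [0.0, -0.419, 0.908, -0.0]
wrist_force: [-5.1, 3.0, 9.0]
finger_gap: 0.0
grip_force: 4.8
```

Call:
{"op": "carry_out", "data": {"moves": [{"tx": 0, "ty": 0, "tz": -0.2, "wx": 0, "wy": 0, "wz": 0, "claw": 1}, {"tx": 0, "ty": 0, "tz": 0, "wx": 0, "wy": 0, "wz": 0, "claw": 1}, {"tx": 0, "ty": 0, "tz": 0, "wx": 0, "wy": 0, "wz": 0, "claw": 1}]}}

```text
clock: 4.2
tcp_pos: [0.5735, -0.1888, 0.1519]
orientation: [0.001, -0.419, 0.908, -0.001]
wrist_force: [-7.6, 4.7, 19.4]
finger_gap: -0.0
grip_force: 9.5
```

The head is on its stop: the force rose to 19 N with no further travel. I'll release it and move to the tray.

Call:
{"op": "carry_out", "data": {"moves": [{"tx": 0, "ty": 0, "tz": 1, "wx": 0, "wy": 0, "wz": 0, "claw": 1}, {"tx": 0, "ty": 0, "tz": 2, "wx": 0, "wy": 0, "wz": 0, "claw": 1}, {"tx": 0, "ty": 0, "tz": 3, "wx": 0, "wy": 0, "wz": 0, "claw": 1}, {"tx": -3.6, "ty": -1.9, "tz": 1, "wx": 0, "wy": 0, "wz": 0, "claw": 1}, {"tx": -3.7, "ty": -1.9, "tz": 0, "wx": 0, "wy": 0, "wz": 0, "claw": -1}, {"tx": -3.7, "ty": -1.9, "tz": 0, "wx": 0, "wy": 0, "wz": 0, "claw": -1}, {"tx": -3.6, "ty": -1.9, "tz": -2, "wx": 0, "wy": 0, "wz": 0, "claw": -1}, {"tx": 0, "ty": 0, "tz": -3, "wx": 0, "wy": 0, "wz": 0, "claw": -1}]}}

```text
clock: 5.2
tcp_pos: [0.4266, -0.2674, 0.1693]
orientation: [0.001, -0.418, 0.909, -0.002]
wrist_force: [-0.4, -0.0, 0.5]
finger_gap: 0.0722
grip_force: 0.0
```

Call:
{"op": "carry_out", "data": {"moves": [{"tx": 0, "ty": 0, "tz": 0, "wx": 0, "wy": 0, "wz": 0, "claw": -1}, {"tx": 0, "ty": 0, "tz": 0, "wx": 0, "wy": 0, "wz": 0, "claw": -1}, {"tx": 0, "ty": 0, "tz": 0, "wx": 0, "wy": 0, "wz": 0, "claw": -1}]}}

```text
clock: 5.58
tcp_pos: [0.4286, -0.2656, 0.1696]
orientation: [0.0, -0.42, 0.908, -0.001]
wrist_force: [0.0, -0.3, 0.0]
finger_gap: 0.085
grip_force: 0.0
```

```bash
python3 - <<'E'
from h import *
s=read_camera("scene"); print(env.get_state()["tcp_pos"],env.get_state()["wrist_force"])
cv2.imwrite("pics/abv.png",cv2.resize(s["image"][170:320,130:290],(640,600),interpolation=2))
E
```

```text
[ 0.42853152 -0.26546065  0.16947037] [ 0.46071963  0.3960954  -1.14419794]
```

View pics/abv.png

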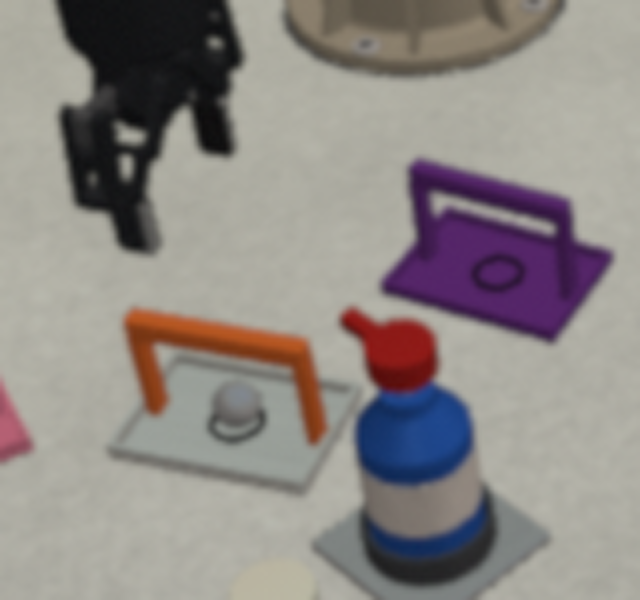

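The gripper is open above the orange bar. The tray and ball at (237,400) in the crop have not moved, and the red head at (400,350) is back up. I'll go down and grip.

Call:
{"op": "carry_out", "data": {"moves": [{"tx": 0, "ty": 0.1, "tz": -3, "wx": 0, "wy": 0, "wz": 0, "claw": -1}, {"tx": 0, "ty": 0, "tz": -3, "wx": 0, "wy": 0, "wz": 0, "claw": -1}, {"tx": 0, "ty": 0, "tz": -2, "wx": 0, "wy": 0, "wz": 0, "claw": -1}, {"tx": 0, "ty": 0, "tz": -1.5, "wx": 0, "wy": 0, "wz": 0, "claw": -1}, {"tx": 0, "ty": 0, "tz": -1, "wx": 0, "wy": 0, "wz": 0, "claw": -1}, {"tx": 0, "ty": 0, "tz": -0.8, "wx": 0, "wy": 0, "wz": 0, "claw": -1}, {"tx": 0, "ty": 0, "tz": 0, "wx": 0, "wy": 0, "wz": 0, "claw": -1}]}}

```text
clock: 6.5
tcp_pos: [0.4274, -0.264, 0.0551]
orientation: [-0.0, -0.419, 0.908, 0.0]
wrist_force: [-0.1, 0.3, -0.5]
finger_gap: 0.0854
grip_force: 0.0
```

```bash
python3 - <<'E'
from h import *
s=read_camera("scene"); print(env.get_state()["tcp_pos"],env.get_state()["wrist_force"])
cv2.imwrite("pics/at.png",cv2.resize(s["image"][190:310,130:270],(700,600),interpolation=2))
E
```

```text
[ 0.42761125 -0.26423582  0.05550654] [ 0.07746708 -0.63423554  1.1326723 ]
```

View pics/at.png

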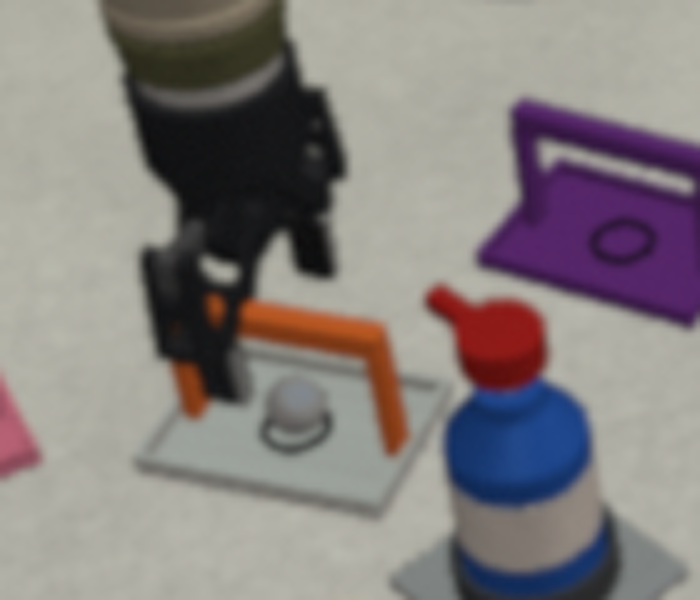

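The fingers straddle the bar: front tip at (230,395), rear tip at (315,270), with the bar's middle at (275,322) between them. I'll close gradually.

Call:
{"op": "carry_out", "data": {"moves": [{"tx": 0, "ty": 0, "tz": 0, "wx": 0, "wy": 0, "wz": 0, "claw": 0}, {"tx": 0, "ty": 0, "tz": 0, "wx": 0, "wy": 0, "wz": 0, "claw": 0.3}, {"tx": 0, "ty": 0, "tz": 0, "wx": 0, "wy": 0, "wz": 0, "claw": 0.5}, {"tx": 0, "ty": 0, "tz": 0, "wx": 0, "wy": 0, "wz": 0, "claw": 0.6}, {"tx": 0, "ty": 0, "tz": 0, "wx": 0, "wy": 0, "wz": 0, "claw": 0.7}, {"tx": 0, "ty": 0, "tz": 0, "wx": 0, "wy": 0, "wz": 0, "claw": 0.85}, {"tx": 0, "ty": 0, "tz": 0, "wx": 0, "wy": 0, "wz": 0, "claw": 1}, {"tx": 0, "ty": 0, "tz": 0, "wx": 0, "wy": 0, "wz": 0, "claw": 1}], "newtons": 60}}

```text
clock: 7.55
tcp_pos: [0.4272, -0.2638, 0.0553]
orientation: [-0.0, -0.419, 0.908, 0.0]
wrist_force: [-1.3, 2.1, 1.7]
finger_gap: 0.0128
grip_force: 58.6
```

Call:
{"op": "carry_out", "data": {"moves": [{"tx": 0, "ty": 0, "tz": 0.2, "wx": 0, "wy": 0, "wz": 0, "claw": 1}, {"tx": 0, "ty": 0, "tz": 0.4, "wx": 0, "wy": 0, "wz": 0, "claw": 1}, {"tx": 0, "ty": 0, "tz": 0.6, "wx": 0, "wy": 0, "wz": 0, "claw": 1}, {"tx": 0, "ty": 0, "tz": 0.8, "wx": 0, "wy": 0, "wz": 0, "claw": 1}, {"tx": 0, "ty": 0, "tz": 0.8, "wx": 0, "wy": 0, "wz": 0, "claw": 1}, {"tx": 0, "ty": 0, "tz": 0.6, "wx": 0, "wy": 0, "wz": 0, "claw": 1}, {"tx": 0, "ty": 0, "tz": 0.4, "wx": 0, "wy": 0, "wz": 0, "claw": 1}, {"tx": 0, "ty": 0, "tz": 0.2, "wx": 0, "wy": 0, "wz": 0, "claw": 1}]}}

```text
clock: 8.55
tcp_pos: [0.4276, -0.2642, 0.0956]
orientation: [0.0, -0.419, 0.908, -0.0]
wrist_force: [0.1, 0.2, -2.8]
finger_gap: 0.0129
grip_force: 58.5
```

```bash
python3 - <<'E'
from h import *
s=read_camera("scene"); q=env.get_state(); print(q["tcp_pos"],q["wrist_force"],q["ft_torque"],q["finger_gap"])
cv2.imwrite("pics/lift.png",cv2.resize(s["image"][170:310,130:270],(600,600),interpolation=2))
E
```

```text
[ 0.42758275 -0.26419701  0.09566733] [ 0.65347974 -1.21482222 -2.92529098] [ 0.0425248  -0.02354153 -0.048603  ] 0.013162131226939537
```

View pics/lift.png

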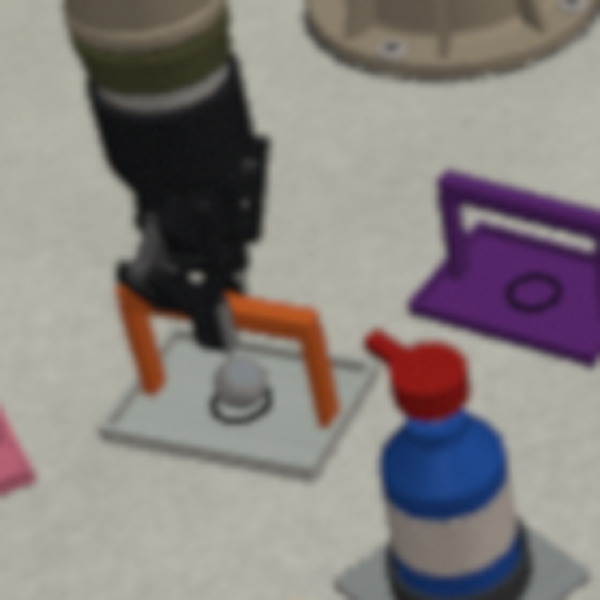

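The tray is lifted about 4 cm, with the ball at (240,380) in its ring. Now I'll carry it over: up and slightly back from the spout first, then across.

Call:
{"op": "carry_out", "data": {"moves": [{"tx": -0.3, "ty": 0, "tz": 0.5, "wx": 0, "wy": 0, "wz": 0, "claw": 1}, {"tx": -0.3, "ty": 0, "tz": 1, "wx": 0, "wy": 0, "wz": 0, "claw": 1}, {"tx": -0.3, "ty": 0, "tz": 1.5, "wx": 0, "wy": 0, "wz": 0, "claw": 1}, {"tx": -0.3, "ty": 0, "tz": 1.5, "wx": 0, "wy": 0, "wz": 0, "claw": 1}, {"tx": -0.3, "ty": 0, "tz": 1.5, "wx": 0, "wy": 0, "wz": 0, "claw": 1}, {"tx": -0.3, "ty": 0, "tz": 1, "wx": 0, "wy": 0, "wz": 0, "claw": 1}, {"tx": -0.3, "ty": 0, "tz": 0.5, "wx": 0, "wy": 0, "wz": 0, "claw": 1}, {"tx": -0.3, "ty": 0, "tz": 0.5, "wx": 0, "wy": 0, "wz": 0, "claw": 1}]}}

```text
clock: 9.6
tcp_pos: [0.4031, -0.264, 0.1754]
orientation: [-0.0, -0.419, 0.908, 0.0]
wrist_force: [-0.0, 0.3, -3.1]
finger_gap: 0.0129
grip_force: 58.6
```

Call:
{"op": "carry_out", "data": {"moves": [{"tx": 0, "ty": 0.75, "tz": 0, "wx": 0, "wy": 0, "wz": 0, "claw": 1}, {"tx": 0, "ty": 1.5, "tz": 0, "wx": 0, "wy": 0, "wz": 0, "claw": 1}, {"tx": 0, "ty": 2.25, "tz": 0, "wx": 0, "wy": 0, "wz": 0, "claw": 1}, {"tx": 0, "ty": 3, "tz": 0, "wx": 0, "wy": 0, "wz": 0, "claw": 1}, {"tx": 0, "ty": 3, "tz": 0, "wx": 0, "wy": 0, "wz": 0, "claw": 1}, {"tx": 0, "ty": 3, "tz": 0, "wx": 0, "wy": 0, "wz": 0, "claw": 1}, {"tx": 0, "ty": 3, "tz": 0, "wx": 0, "wy": 0, "wz": 0, "claw": 1}, {"tx": 0, "ty": 3, "tz": 0, "wx": 0, "wy": 0, "wz": 0, "claw": 1}]}}

```text
clock: 10.6
tcp_pos: [0.4028, -0.0671, 0.175]
orientation: [-0.0, -0.42, 0.908, 0.0]
wrist_force: [0.5, 0.6, -3.5]
finger_gap: 0.013
grip_force: 58.5
```

Call:
{"op": "carry_out", "data": {"moves": [{"tx": 0.5, "ty": 3, "tz": 0, "wx": 0, "wy": 0, "wz": 0, "claw": 1}, {"tx": 1, "ty": 3, "tz": 0, "wx": 0, "wy": 0, "wz": 0, "claw": 1}, {"tx": 1.5, "ty": 3, "tz": 0, "wx": 0, "wy": 0, "wz": 0, "claw": 1}, {"tx": 1.5, "ty": 3, "tz": 0, "wx": 0, "wy": 0, "wz": 0, "claw": 1}, {"tx": 1.5, "ty": 3, "tz": 0, "wx": 0, "wy": 0, "wz": 0, "claw": 1}, {"tx": 1.5, "ty": 3, "tz": 0, "wx": 0, "wy": 0, "wz": 0, "claw": 1}, {"tx": 1.5, "ty": 3, "tz": 0, "wx": 0, "wy": 0, "wz": 0, "claw": 1}, {"tx": 1.5, "ty": 3, "tz": 0, "wx": 0, "wy": 0, "wz": 0, "claw": 1}]}}

```text
clock: 11.6
tcp_pos: [0.5077, 0.1728, 0.1748]
orientation: [-0.001, -0.42, 0.908, 0.0]
wrist_force: [0.7, 0.7, -2.2]
finger_gap: 0.0129
grip_force: 58.5
```

Call:
{"op": "carry_out", "data": {"moves": [{"tx": 2.2, "ty": 2.4, "tz": 0, "wx": 0, "wy": 0, "wz": 0, "claw": 1}, {"tx": 2.2, "ty": 2, "tz": 0, "wx": 0, "wy": 0, "wz": 0, "claw": 1}, {"tx": 2, "ty": 1.5, "tz": 0, "wx": 0, "wy": 0, "wz": 0, "claw": 1}, {"tx": 1.6, "ty": 1, "tz": 0, "wx": 0, "wy": 0, "wz": 0, "claw": 1}, {"tx": 1.2, "ty": 0.6, "tz": 0, "wx": 0, "wy": 0, "wz": 0, "claw": 1}, {"tx": 0.8, "ty": 0.3, "tz": 0, "wx": 0, "wy": 0, "wz": 0, "claw": 1}, {"tx": 0, "ty": 0, "tz": 0, "wx": 0, "wy": 0, "wz": 0, "claw": 1}, {"tx": 0, "ty": 0, "tz": 0, "wx": 0, "wy": 0, "wz": 0, "claw": 1}]}}

```text
clock: 12.6
tcp_pos: [0.6077, 0.2488, 0.1752]
orientation: [-0.0, -0.419, 0.908, 0.0]
wrist_force: [0.1, -0.6, -3.9]
finger_gap: 0.0127
grip_force: 58.6
```

```bash
python3 - <<'E'
from h import *
s=read_camera("scene"); t=read_camera("top"); q=env.get_state(); print(q["tcp_pos"],q["wrist_force"],q["finger_gap"],q["grip_force"],q["clock"])
cv2.imwrite("pics/end.png",s["image"]); cv2.imwrite("pics/endcrop.png",cv2.resize(s["image"][150:310,330:500],(640,600),interpolation=2))
E
```

```text
[0.60795071 0.24868545 0.17544339] [ 0.32653808  1.27949272 -3.78779138] 0.013189491975487536 58.582618832588196 12.7
```

View pics/end.png

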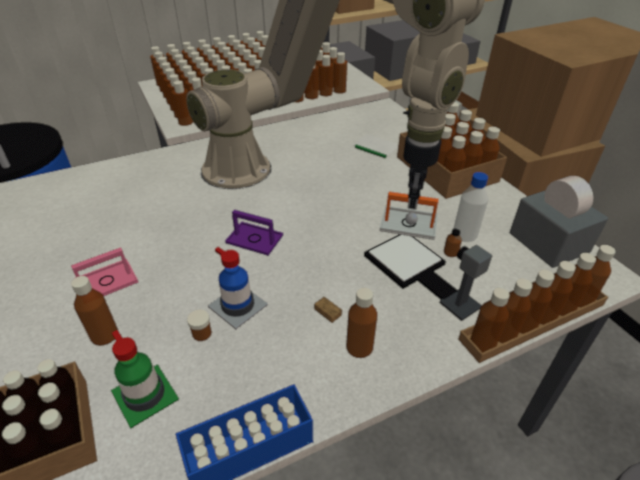

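View pics/endcrop.png

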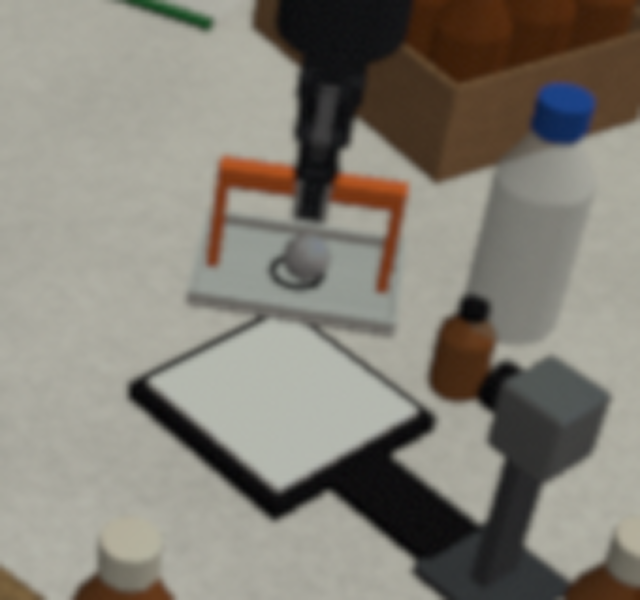

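The tray hangs above the pad with the ball inside its ring at (305,260) in the crop. The bystanders look unmoved in the full view. I'll check level and height from depth before handing in.

```bash
python3 - <<'E'
from h import *
c=read_camera("scene"); W=cloud(c); H,S,V=cv2.split(cv2.cvtColor(c["image"],cv2.COLOR_BGR2HSV))
k=(np.hypot(W[...,0]-.608,W[...,1]-.249)<.075)&(abs(W[...,2]-.126)<.012)&(S<60); p=W[k]
for _ in range(3):
    a,*_r=np.linalg.lstsq(np.c_[p[:,:2]-[.608,.249],np.ones(len(p))],p[:,2],rcond=None); r=p[:,2]-np.c_[p[:,:2]-[.608,.249],np.ones(len(p))]@a; p=p[abs(r)<.005]
print(len(p),"slopes",a[:2],"floor z",a[2]); print(env.get_state()["qvel"].round(3))
E
```

```text
948 slopes [7.06867964e-05 1.41010831e-03] floor z 0.12578967099821728
[-0.001  0.     0.003 -0.     0.001 -0.006]
```

Level and still, with the underside at about 0.12 m.

```bash
python3 -c "
from workcell import env
print(env.hand_in())"
```

```text
the job is handed in; nothing more can be done
None
```

The job is handed in: I pressed the red head down to its stop and it sprang back up, and the tray is now held level and still, about 10 cm above the middle of the light pad, with the ball in its pocket.

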